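# Free the jammed dryer-ball dispenser

## Robot

A 6-joint arm with a two-finger parallel gripper is mounted at the origin on the work surface. World frame = base frame: x ahead of the robot, y to its left, z up, the work surface at z = 0. Lengths are in mm, angles in rad, forces in N, time in s.
With the tool pointing down it reaches from about 350 to 875 mm from the base axis. Payload 4.2 kg.
Tool frame: the origin (TCP) lies at the very end of the fingers, on their centre line; the grasp point (between the pads) lies 19 mm behind it; z points along the fingers, y is the line along which they close (so a half turn about z gives the same grasp; the last joint's range is limited). The gripper opens to 85 mm and grips with 20 to 120 N. Pads are 22 mm wide; open, the fingers measure 114 mm over their backs; the gripper's body (76 mm by 85 mm) begins 54 mm behind the grasp point. The pads swing forward as they close: fully open they stand 13 mm farther back than shut.
Start: joints at [-0.923, 0.385, 0.008, 0, -1.194, -0.259], TCP at [236.937, -578.325, 231.312] pointing down, gripper open.
Joint ranges: [-3.14, 3.14], [-1.21, 2.06], [-1.07, 1.41], [-3.16, 2.05], [-2.99, -0.16], [-3.1, 3.1]. Speed limits (rad/s): [2.79, 2.79, 3.14, 3.14, 3.14, 3.14].

## Interface

Orientations are given as a unit quaternion [x, y, z, w].
In Python, from bench import arm gives the robot as it stands. The module is installed in compiled form; this text tells all that it offers.
- The arm moves only by the tool drive_tool, never from a script. Its argument "targets" is a list of rows, each a list of 5 numbers: the closure, from -1 (fully open) to 1 (shut), then the shift along the tool's x, y, z in mm, then the turn about the tool's z in degrees. In form: [[grip, tx, ty, tz, roll], ...]. A call has 1 to 12 rows; each row is the pose to reach, as a shift and turn from the pose commanded when the call began, along the tool's axes at that moment; what a row does not reach only later rows make up. A row lasts 1/10 s, in which the tool goes at most 50 mm and 8.59 degrees, less where a joint would pass 70% of its speed; a pose out of reach is approached as far as the arm can. A call with a gripper value outside its range is refused whole. The fingers move at their own pace and stop on an object; the grip force is fixed at half the most. Time passes only in rows, so rows that repeat a pose let the fingers close. It gives the time, the measured TCP pose, the force, the opening and the grip force at its end, in the units of the state.
- arm.read_state(): the state, without advancing time (a new reading comes with each control period).
- arm.get_image(name): name is "scene" or "side" or "wrist"; returns the picture (420x560x3 uint8, blue, green, red); there is no depth.
- arm.camera_params(name): a dict with "fov_y" (degrees; the focal length in pixels is half the picture's height over the tangent of half this angle, whatever the lens; pixels are square), "cx", "cy" (the principal point, pixels), "rvec" (rotation vector, rad) and "tvec" (3), from world to camera coordinates, as OpenCV has them; the wrist camera has in their place "tool_from_camera" (4x4, takes a point from camera to tool coordinates, whose origin is the TCP and whose axes are the flange's). Camera axes: x right, y down, z forward; pixel columns grow to the right and rows downward; lengths in mm; the calibration is good to about 2 mm. A picture is of the moment at which its call begins: read the wrist's pose just before it. camera_params takes no time and is no camera call.
- arm.job_done(): hands the job in; it is judged then, once.
The state is a dict: "clock": time; "joints": joint angles; "joint_vel": joint speeds; "joint_efforts": joint torques, N m; "position": TCP position; "ee_rot": TCP orientation; "contact_force": force on the tool from outside, world axes, zero at the start; "wrist_torque": the same for the moment, N m; "gripper_width": finger opening in mm; "grasp_force": force on a finger pad.
Only numpy, scipy, OpenCV 4.12 (cv2) and the standard library are available. Lean on these libraries where they do the work, as an engineer would, in place of code of your own. Each camera call takes 0.05 s, during which the arm holds its last target. There are 200 camera calls.

## Task

The big dryer ball has rolled into the narrow outlet of the sloping ball dispenser and holds back the three small ones. Without lifting it out and without pressing hard on its thin shell, nudge it back up the ramp and push it straight on into the slotted bay until it has gone past the sprung catch and stays there by itself, so that all three small balls run out into the catch tray at the low end. Leave everything else on the counter where it is.

Things in the scene. Friction and masses are not known exactly. Their poses are not given: they have to be found in the camera images.
- dispenser: Fixed white and aluminium sloping trough, 378 x 140 x 150. Origin on the counter under its middle; x level, pointing up the ramp; y left looking up the ramp; z up. Flat floor 43 + 0.158 x above the counter (mm; 9 degrees). Low to high: tray, outlet at x -70, hopper to x 17, then two lanes split by an 8 thick divider: bay y -38..38, small balls y -90..-46. Walls 46 above the floor.
- tray_mid (a point): Middle of the catch tray's floor, at dispenser x -140, y -16. The tray spans x -210 to -74, y -70 to +38, between walls 46 high; it is the low end of the same sloping floor.
- big_ball: The blocking ball: grey hard plastic dryer ball with nubs, 72 diameter, 0.09-0.17 kg, thin-shelled: it cracks if the gripper presses on it with more than 20 N. Origin at its centre (its axes turn as it rolls). It starts wedged in the outlet, its centre about 29 up the ramp from the outlet; it rolls freely and can never pass the outlet.
- small_ball1: Small grey dryer ball, 40 diameter, 0.03 kg, origin at its centre. It starts in the hopper, leaning on the big ball. It passes the outlet by itself.
- small_ball2: Same as small_ball1, starts behind it in the small-ball lane.
- small_ball3: Same as small_ball1, starts last in the small-ball lane.
- throat (a point): Point on the ramp floor in the middle of the outlet, a 60 wide gap between the straight wall (inner face y = +38, runs the whole length) and a rounded lip. Dispenser frame: x -70, y +8, z 32.
- bay_mouth (a point): Point on the floor in the middle of the bay's entrance (76 wide), in line with the jammed ball. Dispenser frame: x 17, y 0, z 46. Push the ball along y = 0 through it. From x 22 the bay's walls are 78 high with 3 thick flanges leaving a 50 wide slot (y -25..25) open from above for a pusher; a closed hood follows from x 71 to 144, its top 81 above the floor.
- bay_slot (a point): Floor point midway along the bay's slot (x 58, y 0). Under the -y flange a sprung round nose reaches 12 into the lane, 65 beyond it stands a sprung pad. Both are set together at a hidden depth, anywhere in a 24 range. Ball centre at x 15 to 40: starts to meet the nose, 5-10 N to pass; then resistance drops, ball held with its centre at x 67 to 95, touching the pad (2.5 N more per mm). Short of that it rolls back.
- mask: Bystander: pink silicone diving mask, 78 x 202 x 40, lying lens up; origin under its middle.
- whistle: Bystander: blue plastic whistle, 46 x 18 x 22, lying beside the dispenser; origin at its underside.
- cup: Bystander: stainless travel cup, 76 diameter, 85 high; origin under its middle.
- dry_case: Bystander: round grey dry case with a twist cap, 92 diameter, 42 high; origin under its middle.
- softener: Bystander: white plastic bottle, 64 diameter, 190 high; origin under its middle.
- scrub_brush: Bystander: laundry brush lying flat; origin under its middle.
There are look-alikes about, which are no part of the job. Leave any blue look-alike of the big_ball alone.

How it is judged:
By the outcome, as a careful person would: the job done as asked, in the order asked, and still so for the second after the job is handed in, with the robot touching nothing.
It also fails if it takes over 58 s, if anything falls off the work surface, if the arm or the gripper's body presses on something with over 40 N, if the wrist force passes 120 N, or if a joint passes its speed limit or range.

## Working session

There is one attempt and no reset: what is moved stays moved. The work goes in short steps, Python scripts to look and compute and a tool call to move; the robot and the scene stay as the last step left them, time stands still between calls to the robot, and variables do not carry over. Pictures are saved under pics/ and viewed, at most 10 in all, crops included, and the job is handed in when it is done.

Besides the shell and the picture viewer there is one more tool, called after "Emit:" as a command line: name --pt "numbers of a row" for each row, then --argument value for the rest. drive_tool: Moves the arm, as the interface text tells. Its arguments: {"type":"object","properties":{"targets":{"type":"array","items":{"type":"array","items":{"type":"number"}}}},"required":["targets"]}

```bash
mkdir -p pics; python3 - <<'E'
from bench import arm
import cv2
for n in("scene","side"):
    cv2.imwrite(f"pics/{n}0.png",arm.get_image(n)); p=arm.camera_params(n); print(n,p)
s=arm.read_state(); print(s); print(arm.camera_params("wrist"))
E
```

```text
scene {'fov_y': 44.282020622578784, 'cx': 277.53770432372016, 'cy': 213.40302718263018, 'rvec': array([ 0.88495937,  2.65463741, -0.93405859]), 'tvec': array([ 526.11091332, -224.42239452, 1775.74680199])}
side {'fov_y': 53.727816584059546, 'cx': 283.99203557474283, 'cy': 207.1513309176132, 'rvec': array([ 0.62436981, -2.75437711,  0.94995035]), 'tvec': array([ 511.27885225,  272.27198792, 1133.90717924])}
{'clock': 0.1, 'joints': array([-9.23381704e-01,  3.85509466e-01,  6.76639913e-03, -4.05218974e-04,
       -1.19397834e+00, -2.58650986e-01]), 'joint_vel': array([-0.00010716, -0.00300646,  0.00411014,  0.00117849,  0.00103041,
        0.00101475]), 'joint_efforts': array([-5.67831758e-04, -3.93319631e+01,  1.88929904e+01,  4.19794321e+00,
       -2.59073582e-03,  4.57608607e-06]), 'position': array([ 236.75114269, -577.87467939,  230.31891338]), 'ee_rot': array([-1.93086613e-01,  9.81181226e-01,  9.47872188e-04, -2.51973933e-04]), 'contact_force': array([ 0.0712558 ,  0.45269709, -0.44009088]), 'wrist_torque': array([0.02108393, 0.01136345, 0.06828601]), 'grasp_force': 0.0, 'gripper_width': 85.04462427636021}
{'fov_y': 65.72862501401502, 'cx': 286.0122571843634, 'cy': 210.9603514955363, 'tool_from_camera': array([[ 7.60386541e-04, -9.47289516e-01, -3.20377894e-01,
         8.24234794e+01],
       [ 9.99999425e-01,  9.62771331e-04, -4.73306953e-04,
         7.53114819e-01],
       [ 7.56809366e-04, -3.20377350e-01,  9.47289703e-01,
        -1.43393441e+02],
       [ 0.00000000e+00,  0.00000000e+00,  0.00000000e+00,
         1.00000000e+00]])}
```

View pics/scene0.png

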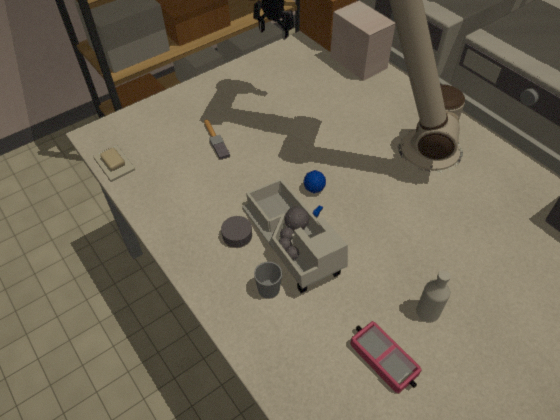

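View pics/side0.png

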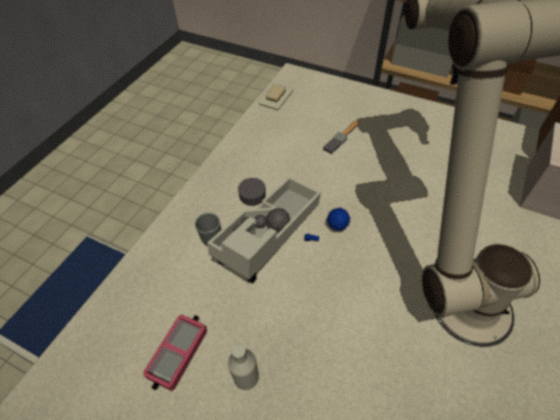

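The scene view shows the big ball at about (296,218) with the tray to its upper left. The side view shows it at about (279,217). I'll enlarge both views to fit the dispenser pose.

```bash
python3 - <<'E'
import cv2,numpy as np
a=cv2.imread("pics/scene0.png")[165:305,225:365]; b=cv2.imread("pics/side0.png")[165:305,195:335]
a,b=[cv2.resize(i,(560,560),interpolation=cv2.INTER_CUBIC) for i in(a,b)]
c=np.hstack([a,b]); c=cv2.resize(c,(800,400)); c=cv2.convertScaleAbs(c,alpha=1.3,beta=0)
cv2.imwrite("pics/c0.png",c)
E
```

```text
(no output)
```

View pics/c0.png

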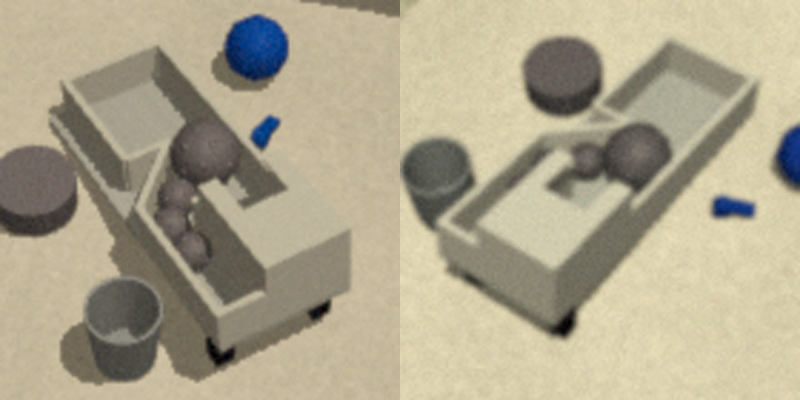

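```bash
cat > h.py <<'E'
import numpy as np,cv2
from scipy.optimize import least_squares
from scipy.spatial.transform import Rotation as R
from bench import arm
def cam(n,s=None):
    p=arm.camera_params(n); f=210/np.tan(np.radians(p["fov_y"]/2)); K=np.array([[f,0,p["cx"]],[0,f,p["cy"]],[0,0,1]])
    if n=="wrist":
        T=np.eye(4); T[:3,:3]=R.from_quat(s["ee_rot"]).as_matrix(); T[:3,3]=s["position"]
        M=np.linalg.inv(T@p["tool_from_camera"]); return K@M[:3]
    return K@np.c_[R.from_rotvec(p["rvec"]).as_matrix(),p["tvec"]]
def proj(P,X): q=P@np.r_[X,1]; return q[:2]/q[2]
def tri(Ps,uv): return least_squares(lambda X:np.concatenate([proj(P,X)-u for P,u in zip(Ps,uv)]),[500,-200,50],x_scale=100)
def d2w(pose,X): c,s=np.cos(pose[2]),np.sin(pose[2]); return np.array([pose[0]+c*X[0]-s*X[1],pose[1]+s*X[0]+c*X[1],X[2]])
E
python3 - <<'E'
from h import *
A,B=cam("scene"),cam("side")
s=lambda u,v:np.array([225+u/2.857,165+v/2.857]); t=lambda u,v:np.array([195+(u-400)/2.857,165+v/2.857])
pts={"ball":((-41,0,73),s(205,152),t(637,153)),"c38":((-210,38,56),s(157,48),t(757,80)),"c-70":((-210,-70,56),s(65,83),t(670,42))}
for k,(m,a,b) in pts.items():
    r=tri([A,B],[a,b]); print(k,r.x.round(1),r.fun.round(1))
f=lambda p:np.concatenate([np.r_[proj(A,d2w(p,m))-a,proj(B,d2w(p,m))-b] for m,a,b in pts.values()])
W=[tri([A,B],v[1:]).x for v in pts.values()]
d=W[0]-(W[1]+W[2])/2; th=np.arctan2(d[1],d[0])
r=least_squares(f,[W[0][0],W[0][1],th],x_scale=[100,100,1]); print(r.x,r.fun.round(1))
np.save("pose.npy",r.x)
for m in [(17,0,46),(-70,8,32),(71,38,54+81),(144,38,66+81),(144,-38,147),(-140,-16,21)]:
    print(m,d2w(r.x,m).round(0),"scene crop",((proj(A,d2w(r.x,m))-[225,165])*2.857).round(0),"side crop",((proj(B,d2w(r.x,m))-[195,165])*2.857+[400,0]).round(0))
E
```

```text
ball [586.5   2.8  69.4] [-0.3 -0.5 -0.2  0.5]
c38 [ 521.1 -168.9   34.5] [-0.4 -0.9 -0.4  0.9]
c-70 [ 634.9 -181.6   38.2] [ 0.1  0.2  0.1 -0.2]
[592.32773594  46.96457336   1.43417383] [ 0.4 -0.5 -0.8  0.6  0.7 -2.3 -3.1 -1.1  2.2 -1.7 -0.9 -1.4]
(17, 0, 46) [595.  64.  46.] scene crop [235. 206.] side crop [604. 208.]
(-70, 8, 32) [575. -21.  32.] scene crop [199. 153.] side crop [657. 163.]
(71, 38, 135) [564. 122. 135.] scene crop [301. 176.] side crop [599. 213.]
(144, 38, 147) [574. 195. 147.] scene crop [344. 223.] side crop [552. 262.]
(144, -38, 147) [650. 184. 147.] scene crop [273. 257.] side crop [486. 224.]
(-140, -16, 21) [589. -94.  21.] scene crop [147. 123.] side crop [674. 117.]
```

```bash
python3 - <<'E'
from h import *
A,B=cam("scene"),cam("side")
s=lambda u,v:np.array([225+u/2.857,165+v/2.857]); t=lambda u,v:np.array([195+(u-400)/2.857,165+v/2.857])
pts=[((-41,0,73),s(205,152),t(637,153)),((-210,40,36),s(157,48),t(757,80)),((-210,-72,36),s(65,83),t(670,42)),((148,40,147),s(350,230),t(555,265))]
f=lambda p:np.concatenate([np.r_[proj(A,d2w(p,m))-a,proj(B,d2w(p,m))-b] for m,a,b in pts])
r=least_squares(f,[592,47,1.434],x_scale=[100,100,1],loss="soft_l1"); p=r.x; print(p,f(p).round(1)); np.save("pose.npy",p)
print(tri([A,B],pts[3][1:]).x)
for m in [(-41,0,73),(-100,0,73),(71,38,135)]: print(m,d2w(p,m).round(0))
S=arm.read_state(); M=R.from_quat(S["ee_rot"]).as_matrix(); print(M.round(3)); print("tool yaw x",np.arctan2(M[1,0],M[0,0]))
E
```

```text
[590.77828217  42.04241327   1.43720214] [-0.2 -1.8  0.3 -0.4  0.6  0.6 -1.9  2.2  1.4  1.6 -0.5  1.5 -1.3 -3.2
  0.2 -0.8]
[571.41218197 197.71866529 142.24003091]
(-41, 0, 73) [585.   1.  73.]
(-100, 0, 73) [577. -57.  73.]
(71, 38, 135) [563. 117. 135.]
[[-0.925 -0.379 -0.001]
 [-0.379  0.925  0.002]
 [ 0.     0.002 -1.   ]]
tool yaw x -2.752978358831082
```

Emit:
drive_tool --pt "1 -507 345 0 30" --pt "1 -507 345 0 30" --pt "1 -507 345 0 30" --pt "1 -507 345 0 30" --pt "1 -507 345 0 30" --pt "1 -507 345 0 30" --pt "1 -507 345 0 30" --pt "1 -507 345 0 30" --pt "1 -507 345 0 30" --pt "1 -507 345 0 30" --pt "1 -507 345 0 30" --pt "1 -507 345 0 30"

```text
clock: 1.3
position: [563.0, -84.3, 231.1]
ee_rot: [0.067, 0.998, 0.0, -0.0]
contact_force: [0.9, -0.8, -0.0]
gripper_width: 0.0
grasp_force: 0.0
```

Emit:
drive_tool --pt "1 0 0 0 0" --pt "1 0 0 60 0" --pt "1 0 0 60 0" --pt "1 0 0 60 0"

```text
clock: 1.7
position: [560.7, -86.9, 169.2]
ee_rot: [0.068, 0.998, -0.001, -0.003]
contact_force: [1.1, -0.6, 0.4]
gripper_width: 0.1
grasp_force: 0.0
```

```bash
python3 - <<'E'
from h import *
s=arm.read_state(); i=arm.get_image("wrist"); cv2.imwrite("pics/w1.png",i)
p=np.load("pose.npy"); P=cam("wrist",s)
M=R.from_quat(s["ee_rot"]).as_matrix(); print(s["clock"],s["position"],M.round(3),s["contact_force"],s["joints"])
for n,m in dict(ball=(-41,0,73),throat=(-70,8,32),bay=(17,0,46),hoodc=(71,38,135),w=(-100,38,73),c=(-210,40,56)).items(): print(n,proj(P,d2w(p,m)).round(0))
E
```

```text
1.7 [560.70822781 -86.88199286 169.20397226] [[-0.991  0.135 -0.006]
 [ 0.135  0.991 -0.001]
 [ 0.006 -0.002 -1.   ]] [ 1.08318851 -0.59757382  0.38814921] [ 1.31767513e-01  3.42933341e-01 -2.21700909e-01 -6.55763407e-06
 -1.01236055e+00 -1.83783785e+00]
ball [400. 229.]
throat [354. 204.]
bay [457. 217.]
hoodc [639. 207.]
w [327. 182.]
c [188. 175.]
```

View pics/w1.png

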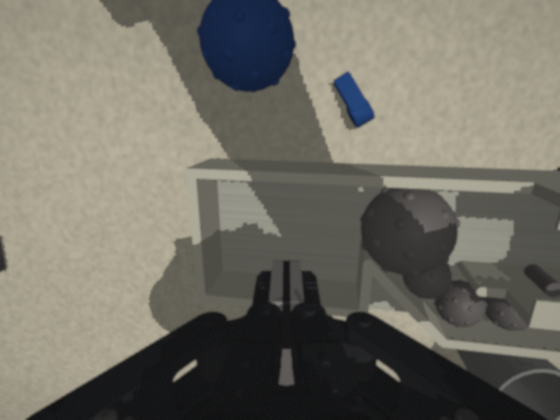

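```bash
python3 - <<'E'
from h import *
s=arm.read_state(); A,B,C=cam("scene"),cam("side"),cam("wrist",s)
a,b,c=(296.75,218.2),(277.95,218.55),(409,232)
r=tri([A,B,C],[a,b,c]); print("ball",r.x.round(1),r.fun.round(1))
b0=r.x
for H in(26,46):
  # line direction from two edge pixels at z = 43+.158x+H
  def back(P,uv,z):
    f=lambda X:proj(P,[X[0],X[1],z])-uv
    return least_squares(f,[560,0],x_scale=100).x
  for u0,u1 in (((200,182),(500,190)),):
    x0,x1=-205,0
    for _ in range(5):
        p0=back(C,u0,43+.158*x0+H); p1=back(C,u1,43+.158*x1+H); x1=x0+np.hypot(*(p1-p0))
    print(H,p0,p1,x1,"yaw",np.arctan2(*(p1-p0)[::-1])); 
    d=(p1-p0)/np.hypot(*(p1-p0)); n=np.array([-d[1],d[0]]); print("ball y rel wall",n@(b0[:2]-p0),"ball x from p0",d@(b0[:2]-p0))
E
```

```text
ball [589.5   7.4  77.5] [-0.1 -0.7 -1.9 -0.3 -0.1 -0.4]
26 [ 536.71873482 -159.32873526] [565.74340463  77.73343379] 33.83237521709128 yaw 1.4489678160831183
ball y rel wall -32.15990708680839 ball x from p0 171.8720931668829
46 [ 532.67535731 -153.26505703] [559.61337368  66.75481757] 16.6628113667617 yaw 1.448968186715593
ball y rel wall -36.910279912876355 ball x from p0 166.3447257723667
```

Emit:
drive_tool --pt "1 -16 32 0 0" --pt "1 -16 32 45 0" --pt "1 -16 32 90 0" --pt "1 -16 32 105 0" --pt "1 -16 32 105 0" --pt "1 -16 32 105 0"

```text
clock: 2.35
position: [584.4, -57.1, 68.5]
ee_rot: [0.067, 0.998, 0.0, 0.002]
contact_force: [0.1, 0.6, 0.5]
gripper_width: 0.2
grasp_force: 0.0
```

```bash
python3 - <<'E'
from h import *
s=arm.read_state(); i=arm.get_image("wrist"); cv2.imwrite("pics/w2.png",i); P=cam("wrist",s)
print(s["clock"],s["position"],R.from_quat(s["ee_rot"]).as_matrix().round(3),s["contact_force"])
print(proj(P,[589.5,7.4,74]),proj(P,s["position"]))
E
```

```text
2.35 [584.4434863  -57.12400133  68.47896643] [[-0.991  0.134  0.004]
 [ 0.134  0.991 -0.   ]
 [-0.004  0.    -1.   ]] [0.1150475  0.64460673 0.48088939]
[419.25278611 275.24553635] [284.63024259 275.90317282]
```

View pics/w2.png

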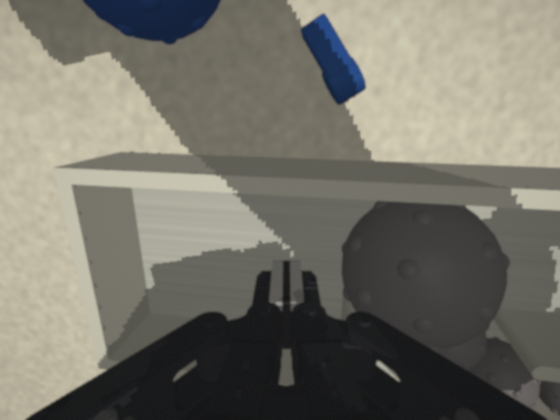

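Emit:
drive_tool --pt "1 0 5 -1 0" --pt "1 0 9 -1.5 0" --pt "1 0 12 -2 0" --pt "1 0 16 -2.5 0" --pt "1 0 20 -3 0" --pt "1 0 25 -4 0" --pt "1 0 30 -5 0" --pt "1 0 35 -5.5 0" --pt "1 0.5 40 -6.5 0" --pt "1 0.5 45 -7 0" --pt "1 0.5 50 -8 0" --pt "1 0.5 55 -8.5 0"

```text
clock: 3.6
position: [589.5, -1.5, 74.7]
ee_rot: [0.067, 0.998, 0.0, -0.0]
contact_force: [-0.1, -2.0, 2.2]
gripper_width: 0.1
grasp_force: 1.4
```

```bash
python3 - <<'E'
from h import *
s=arm.read_state(); i=arm.get_image("wrist"); cv2.imwrite("pics/w3.png",i)
print(s["clock"],s["position"],s["contact_force"])
E
```

```text
3.6 [589.45245744  -1.54485837  74.73837935] [-0.12515851 -1.97986254  2.22893909]
```

View pics/w3.png

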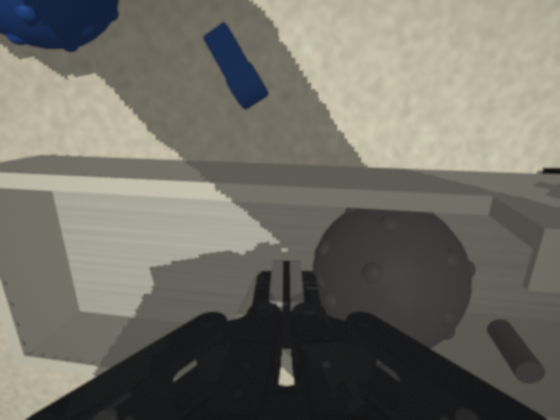

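Emit:
drive_tool --pt "1 -0.5 3 -0.5 0" --pt "1 -0.5 6 -1 0" --pt "1 -1 9 -1.5 0" --pt "1 -1 12 -2 0" --pt "1 -1.5 15 -2.5 0" --pt "1 -1.5 18 -3 0"

```text
clock: 4.25
position: [593.5, 15.7, 77.9]
ee_rot: [0.067, 0.998, 0.0, 0.0]
contact_force: [-0.2, -1.1, 1.7]
gripper_width: 0.0
grasp_force: 0.6
```

Emit:
drive_tool --pt "1 0 2 -0.3 0" --pt "1 0 4 -0.6 0" --pt "1 0 6 -1 0"

```text
clock: 4.55
position: [594.2, 21.5, 78.8]
ee_rot: [0.067, 0.998, -0.0, -0.0]
contact_force: [-0.3, -2.4, 0.2]
gripper_width: -0.2
grasp_force: 0.7
```

Emit:
drive_tool --pt "1 0 2 -0.3 0" --pt "1 0 4 -0.6 0" --pt "1 0 6 -1 0"

```text
clock: 4.85
position: [595.1, 27.4, 79.9]
ee_rot: [0.067, 0.998, -0.0, -0.0]
contact_force: [-0.2, -1.5, 1.1]
gripper_width: -0.0
grasp_force: 0.6
```

Emit:
drive_tool --pt "1 0 2 -0.3 0" --pt "1 0 4 -0.6 0" --pt "1 0 6 -1 0"

```text
clock: 5.15
position: [595.8, 33.4, 80.8]
ee_rot: [0.067, 0.998, -0.0, -0.0]
contact_force: [0.4, -1.7, 1.2]
gripper_width: 0.1
grasp_force: 0.7
```

Emit:
drive_tool --pt "1 0 2 -0.3 0" --pt "1 0 4 -0.6 0"

```text
clock: 5.35
position: [596.0, 36.7, 81.5]
ee_rot: [0.067, 0.998, -0.001, -0.001]
contact_force: [-0.3, -6.3, 2.7]
gripper_width: 0.2
grasp_force: 3.5
```

Emit:
drive_tool --pt "1 0 2 -0.3 0" --pt "1 0 4 -0.6 0"

```text
clock: 5.55
position: [595.5, 38.4, 82.2]
ee_rot: [0.067, 0.998, -0.002, -0.002]
contact_force: [-2.1, -13.1, 5.6]
gripper_width: -0.0
grasp_force: 6.8
```

Emit:
drive_tool --pt "1 0 2 -0.3 0" --pt "1 0 4 -0.6 0"

```text
clock: 5.75
position: [595.5, 41.2, 83.4]
ee_rot: [0.067, 0.998, -0.003, -0.003]
contact_force: [-2.7, -14.3, 8.5]
gripper_width: -0.0
grasp_force: 8.4
```

Emit:
drive_tool --pt "1 0 2 -0.3 0" --pt "1 0 4 -0.6 0"

```text
clock: 5.95
position: [595.9, 44.5, 84.5]
ee_rot: [0.067, 0.998, -0.004, -0.003]
contact_force: [-4.3, -16.0, 10.4]
gripper_width: 0.0
grasp_force: 9.1
```

Emit:
drive_tool --pt "1 0 -6 0 0" --pt "1 0 -12 0 0" --pt "1 0 -18 0 0" --pt "1 0 -20 8 0" --pt "1 0 -20 14 0" --pt "1 0 -20 17 0" --pt "1 0 -20 17 0"

```text
clock: 6.65
position: [594.9, 29.5, 65.1]
ee_rot: [0.067, 0.998, -0.0, -0.001]
contact_force: [-0.6, -0.5, 0.5]
gripper_width: -0.1
grasp_force: 0.0
```

```bash
python3 - <<'E'
from h import *
s=arm.read_state(); i=arm.get_image("wrist"); cv2.imwrite("pics/w4.png",i)
print(s["clock"],s["position"],s["contact_force"])
E
```

```text
6.65 [594.85719914  29.47451459  65.13302843] [-0.59446052 -0.47688204  0.48540396]
```

View pics/w4.png

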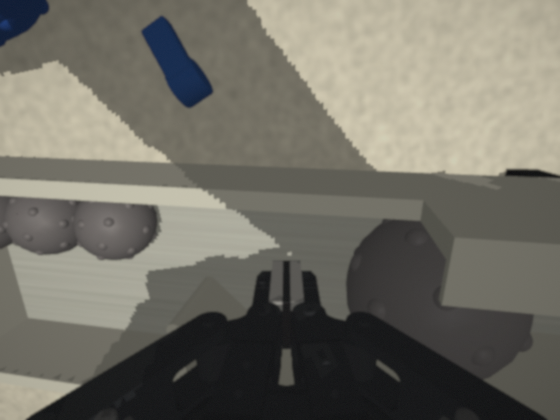

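Emit:
drive_tool --pt "1 -0.5 5 0 0" --pt "1 -0.5 9 0 0" --pt "1 -0.5 12 0 0" --pt "1 -1 14 -2.5 0" --pt "1 -1 16 -5 0"

```text
clock: 7.2
position: [598.2, 44.4, 71.6]
ee_rot: [0.067, 0.998, -0.001, -0.0]
contact_force: [0.4, -7.1, 0.2]
gripper_width: -0.3
grasp_force: 3.5
```

Emit:
drive_tool --pt "1 0 2 -2.5 0" --pt "1 0 4 -5 0"

```text
clock: 7.4
position: [598.5, 47.7, 76.1]
ee_rot: [0.067, 0.998, -0.001, -0.001]
contact_force: [-0.1, -6.9, -1.4]
gripper_width: -0.2
grasp_force: 3.5
```

Rising while pushing cuts the force to about 7 N.

Emit:
drive_tool --pt "1 0 2 -2.3 0" --pt "1 0 4 -4.6 0"

```text
clock: 7.6
position: [599.2, 51.7, 80.8]
ee_rot: [0.067, 0.998, -0.001, -0.001]
contact_force: [0.8, -6.4, 0.8]
gripper_width: -0.3
grasp_force: 3.2
```

Emit:
drive_tool --pt "1 0 2 -2.3 0" --pt "1 0 4 -4.6 0"

```text
clock: 7.8
position: [600.0, 55.9, 85.5]
ee_rot: [0.067, 0.998, -0.001, -0.0]
contact_force: [0.8, -5.9, 0.7]
gripper_width: -0.1
grasp_force: 2.8
```

Emit:
drive_tool --pt "1 0 2 -2.3 0" --pt "1 0 4 -4 0"

```text
clock: 8.0
position: [600.8, 60.0, 89.8]
ee_rot: [0.067, 0.998, -0.001, 0.0]
contact_force: [0.5, -5.6, 0.9]
gripper_width: -0.0
grasp_force: 2.7
```

Emit:
drive_tool --pt "1 0 2 -1 0" --pt "1 0 4 -2 0"

```text
clock: 8.2
position: [601.6, 63.5, 92.4]
ee_rot: [0.067, 0.998, -0.001, 0.0]
contact_force: [0.9, -7.9, 4.1]
gripper_width: -0.1
grasp_force: 4.5
```

Emit:
drive_tool --pt "1 0 2 -1 0" --pt "1 0 4 -2 0"

```text
clock: 8.4
position: [602.5, 67.1, 95.1]
ee_rot: [0.067, 0.998, -0.001, 0.001]
contact_force: [0.2, -9.7, 6.6]
gripper_width: 0.1
grasp_force: 5.4
```

Emit:
drive_tool --pt "1 0 2 -0.5 0" --pt "1 0 4 -1 0"

```text
clock: 8.6
position: [603.4, 70.5, 97.1]
ee_rot: [0.067, 0.998, -0.002, 0.001]
contact_force: [-0.3, -11.9, 10.2]
gripper_width: -0.1
grasp_force: 7.5
```

Emit:
drive_tool --pt "1 0 2 -0.5 0" --pt "1 0 4 -1 0"

```text
clock: 8.8
position: [604.3, 74.0, 99.2]
ee_rot: [0.067, 0.998, -0.002, 0.002]
contact_force: [-1.0, -12.7, 14.4]
gripper_width: 0.1
grasp_force: 9.0
```

Emit:
drive_tool --pt "1 0 -4 -0.5 0" --pt "1 0 -10 0 0" --pt "1 0 -16 0 0" --pt "1 0 -18 8 0" --pt "1 0 -18 14 0" --pt "1 0 -18 14 0"

```text
clock: 9.4
position: [599.3, 58.8, 79.6]
ee_rot: [0.067, 0.998, -0.001, -0.002]
contact_force: [-0.1, 0.5, 0.7]
gripper_width: 0.3
grasp_force: 0.0
```

```bash
python3 - <<'E'
from h import *
s=arm.read_state(); i=arm.get_image("wrist"); j=arm.get_image("side")[150:290,180:320]
cv2.imwrite("pics/w5.png",np.hstack([cv2.resize(i,(500,375)),cv2.resize(j,(300,300))[:, :].repeat(1,0) if 0 else cv2.copyMakeBorder(cv2.resize(j,(300,300),interpolation=2),0,75,0,0,0)]))
print(s["clock"],s["position"],s["contact_force"])
E
```

```text
9.4 [599.29588657  58.78467492  79.557267  ] [-0.11250024  0.5355556   0.69635349]
```

View pics/w5.png

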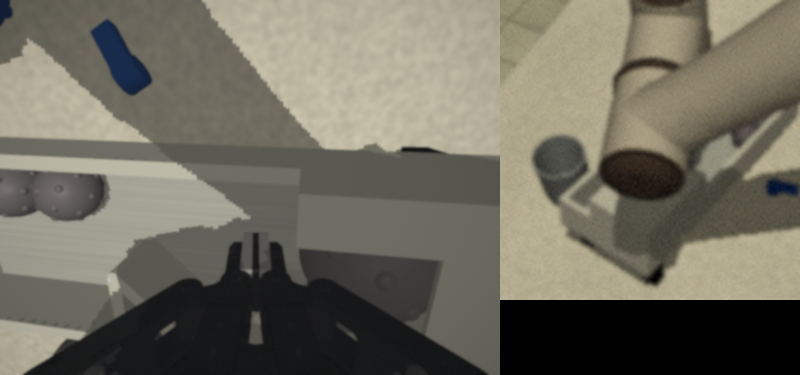

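Emit:
drive_tool --pt "1 0 0 6 0" --pt "1 0 0 12 0" --pt "1 0 3 12 0" --pt "1 0 6 12 0" --pt "1 0 8 11 0" --pt "1 0 10 9 0" --pt "1 0 12 6.5 0"

```text
clock: 10.2
position: [602.2, 71.3, 75.0]
ee_rot: [0.067, 0.998, 0.0, 0.0]
contact_force: [-0.4, 0.7, 0.4]
gripper_width: 0.1
grasp_force: 0.0
```

Emit:
drive_tool --pt "1 0 2 -2.4 0" --pt "1 0 4 -4.8 0"

```text
clock: 10.4
position: [602.5, 74.9, 79.7]
ee_rot: [0.067, 0.998, -0.0, -0.0]
contact_force: [0.4, -3.3, -1.4]
gripper_width: -0.3
grasp_force: 0.9
```

Emit:
drive_tool --pt "1 0 2 -2.4 0" --pt "1 0 4 -4.8 0"

```text
clock: 10.6
position: [603.0, 78.9, 84.6]
ee_rot: [0.067, 0.998, 0.0, -0.0]
contact_force: [-0.5, -1.8, -0.6]
gripper_width: 0.1
grasp_force: 0.6
```

Emit:
drive_tool --pt "1 0 2 -2 0" --pt "1 0 4 -4 0"

```text
clock: 10.8
position: [603.7, 83.0, 88.8]
ee_rot: [0.067, 0.998, 0.0, 0.0]
contact_force: [0.2, -2.1, 0.4]
gripper_width: 0.2
grasp_force: 0.4
```

Emit:
drive_tool --pt "1 0 1.5 -1.5 0" --pt "1 0 3 -3 0"

```text
clock: 11.0
position: [604.1, 86.1, 91.8]
ee_rot: [0.067, 0.998, 0.0, 0.0]
contact_force: [-0.4, -0.0, -0.8]
gripper_width: 0.0
grasp_force: 0.1
```

Emit:
drive_tool --pt "1 0 1.5 -0.5 0" --pt "1 0 3 -0.8 0"

```text
clock: 11.2
position: [604.6, 88.3, 93.0]
ee_rot: [0.067, 0.998, -0.0, 0.0]
contact_force: [-0.7, -4.1, 4.5]
gripper_width: -0.1
grasp_force: 2.6
```

Emit:
drive_tool --pt "1 0 1.5 -0.3 0" --pt "1 0 3 -0.5 0"

```text
clock: 11.4
position: [604.4, 90.3, 93.3]
ee_rot: [0.067, 0.998, -0.001, -0.001]
contact_force: [-1.2, -7.3, 4.0]
gripper_width: 0.0
grasp_force: 4.5
```

Emit:
drive_tool --pt "1 0 -3 0 0" --pt "1 0 -8 0 0" --pt "1 0 -14 0 0" --pt "1 0 -20 -3 0" --pt "1 0 -20 -40 0" --pt "1 0 -20 -80 0" --pt "1 0 -30 -120 0" --pt "1 10 -60 -120 0" --pt "1 10 -60 -120 0" --pt "1 10 -60 -120 0"

```text
clock: 12.4
position: [586.5, 32.9, 213.0]
ee_rot: [0.068, 0.998, 0.0, 0.0]
contact_force: [0.3, 0.9, 0.1]
gripper_width: 0.2
grasp_force: 0.0
```

```bash
python3 - <<'E'
from h import *
s=arm.read_state(); i=arm.get_image("wrist"); j=arm.get_image("scene")[165:305,225:365]
cv2.imwrite("pics/w6.png",np.hstack([cv2.resize(i,(480,360)),cv2.copyMakeBorder(cv2.resize(j,(320,320),interpolation=2),0,40,0,0,0)]))
cv2.imwrite("pics/w6full.png",i)
print(s["clock"],s["position"],s["contact_force"])
P=cam("wrist",s); u=np.array([.123,.9924]); v=np.array([-.9924,.123])
# frame: TCP x est 2 at (599.3,58.8)
o=np.array([599.3,58.8])-2*u
for x,y,z in [(22,25,124.5),(22,-25,124.5),(71,25,132),(71,-25,132),(67,0,90),(80,0,92),(95,0,94)]:
    q=o+x*u+y*v; print((x,y),(proj(P,[q[0],q[1],z])*480/560).round(0))
E
```

```text
12.4 [586.45438745  32.92936441 212.97333385] [0.34601089 0.85414509 0.1248551 ]
(22, 25) [299. 168.]
(22, -25) [296. 220.]
(71, 25) [359. 170.]
(71, -25) [352. 223.]
(67, 0) [336. 182.]
(80, 0) [350. 182.]
(95, 0) [365. 183.]
```

View pics/w6.png

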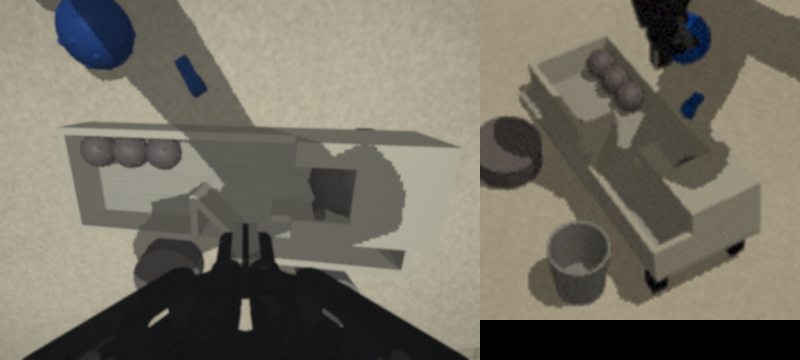

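Emit:
drive_tool --pt "1 0 0 0 0" --pt "1 0 0 0 0" --pt "1 0 0 0 0" --pt "1 0 0 0 0" --pt "1 0 0 0 0" --pt "1 0 0 0 0" --pt "1 0 0 0 0" --pt "1 0 0 0 0" --pt "1 0 0 0 0" --pt "1 0 0 0 0"

```text
clock: 13.5
position: [586.8, 33.5, 212.8]
ee_rot: [0.067, 0.998, 0.0, 0.0]
contact_force: [0.4, -0.1, -0.1]
gripper_width: -0.4
grasp_force: 0.0
```

```bash
python3 - <<'E'
from h import *
a=cv2.imread("pics/w6full.png").astype(float); b=arm.get_image("wrist").astype(float)
sl=np.s_[195:260,352:416]; f=lambda i:cv2.GaussianBlur(cv2.cvtColor(i[sl].astype(np.uint8),6).astype(np.float32),(0,0),1)
print(np.abs(f(a)-f(b)).mean(),np.abs(f(a)-f(b)).max(),cv2.phaseCorrelate(f(a),f(b)))
sl=np.s_[260:262,60:130]; 
E
```

```text
1.0229704 8.948822 ((-0.5765131692495444, -0.032210702487070364), 0.9982671784237027)
```

```bash
python3 -c "
from bench import arm
print(arm.job_done())"
```

```text
the job is handed in; nothing more can be done
None
```

The job is handed in: the big ball sits past the catch and stayed put for the second I watched it, all three small balls are in the tray, and the highest contact force I read was about 19 N against the 20 N limit, though force was only read at the end of each move.

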